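# Start a colour reading of the terrazzo sample

### The arm

A 6-joint arm with a two-finger parallel gripper is mounted at the origin on the work surface. World frame = base frame: x ahead of the robot, y to its left, z up, the work surface at z = 0. Lengths are in m, angles in degrees, forces in N, time in s.
With the tool pointing down it reaches from about 0.4 to 0.825 m from the base axis. Payload 7 kg.
Tool frame: the origin (TCP) lies at the centre of the arm's flange, where the gripper is bolted on; the fingertips stand 178 mm ahead of it and the grasp point (between the pads) lies 159 mm ahead of it; x points along the fingers, y is the direction in which the jaws open and shut, and the axes are right-handed (so a half turn about x gives the same grasp; the last joint's range is limited). The gripper opens to 88 mm and grips with 3 to 60 N. Pads are 19 mm wide; open, the fingers measure 130 mm over their backs; the gripper's body (78 mm by 193 mm) begins 47 mm behind the grasp point.
Start: joints at [81.308, 20.546, 0.682, 0, -70.136, -16.507], TCP at [0.287, 0.611, 0.405] pointing down, gripper open.
Joint ranges: [-176.03, 176.03], [-82.01, 121.73], [-58.28, 71.71], [-173.87, 95.51], [-174.79, -0.11], [-173.66, 173.66]. Speed limits (degrees/s): [136.94, 136.94, 172.46, 180, 180, 180].

### API

Orientations are given as [roll, pitch, yaw] about the fixed x, y, z axes, in that order (R = Rz(yaw) Ry(pitch) Rx(roll)).
In Python, from plant import ctrl gives the robot as it stands. The module is installed in compiled form; this text tells all that it offers.
- The arm moves only by the shell command python3 -m inch 'ROWS'. ROWS is JSON, one flat list of numbers, 7 for each row, row after row: the shift along the tool's x, y, z in m, then the turn, a rotation vector about the tool's x, y, z in degrees, then the finger opening in m, from 0 to 0.0876. In form: [dx, dy, dz, rx, ry, rz, hand, dx, dy, dz, rx, ry, rz, hand, ...]. A call has 1 to 20 rows; each row shifts and turns the pose as measured when the row begins, along the tool's axes as they then stand; what a row does not reach is not made up. A row lasts 1/8 s, in which the tool goes at most 62.5 mm and 10.7 degrees, less where a joint would pass 70% of its speed; a pose out of reach is approached as far as the arm can. A call with a gripper value outside its range is refused whole. The fingers move at their own pace and stop on an object; the grip force is fixed at half the most. Time passes only in rows, so rows that do not move let the fingers close. It gives the time, the measured TCP pose, the force and the opening at its end, in the units of the state.
- ctrl.get_obs(): the state, without advancing time (a new reading comes with each control period).
- ctrl.snapshot(name): name is "scene" or "side" or "wrist"; returns a dict with "color" (400x640x3 uint8, red, green, blue), "depth" (400x640 float32, m along the optical axis (not along the pixel's ray), 0 where there is no reading), "K" (3x3 intrinsics, pixels), "k1" (the pictures are not rectified: a ray, as slopes to the right and down, at radius r is drawn at 1 + k1 r^2 times it, then the intrinsics apply), "position" and "attitude" of the camera in the world; the wrist camera has in their place "hand_eye" (4x4, takes a point from camera to tool coordinates, whose origin is the TCP and whose axes are the tool frame's). Camera axes: x right, y up, looking along -z (the intrinsics and any distortion apply to the point x, -y, -z); pixel columns grow to the right and rows downward; lengths in m; the calibration is good to about 2 mm. A picture is of the moment at which its call begins: read the wrist's pose just before it.
- ctrl.close_job(): hands the job in, once; it reports no verdict.
The state is a dict: "clock": time; "joint_pos": joint angles; "qvel": joint speeds; "tau": joint torques, N m; "tool_pos": TCP position; "orientation": TCP orientation; "force": force on the tool from outside, world axes, zero at the start; "moment": the same for the moment, N m; "opening": finger opening in m.
Only numpy, scipy, OpenCV 4.12 (cv2) and the standard library are available. Lean on these libraries where they do the work, as an engineer would, in place of code of your own. Each camera call takes 0.05 s, during which the arm holds its last target.

### The job

Take the colour of the speckled terrazzo sample: lay the cream bar with the brown and orange stone chips flat and lengthways in the middle of the black pad on the white colour reader and let go of it. Then press the reader's green start button fully down and let it spring back up, with the bar still in place on the pad. Do not press the red stop button.

Things in the scene. Friction and masses are not known exactly. Their poses are not given: they have to be found in the camera images.
- terrazzo_center (a point): Centre (half-way up) of the loose terrazzo bar: cream with brown, orange and black stone chips, 120 x 40 x 30 mm, about 0.33 kg, flat on the table. Its x is along its 120 mm length, y across its width, z up. A plain grey and a plain mint-green bar of the same size lie beside it, roughly parallel, centre lines at least 90 mm away.
- reader_pad (a point): Centre of the black pad's upper face, 48 mm above the table, on a white fixed level box 220 x 230 x 45 mm. Pad 144 mm long (this point's y axis), 62 mm wide (its x axis), thin blue outline; z up. Bar's length goes along this y, either way round, its centre then 15 mm above this point. Buttons stand on the box at x = -120 mm, y = +60 and -60 mm of this frame; which is which varies.
- start_button_top (a point): Centre of the top of the GREEN start button: round cap 36 mm across in a black collar 52 mm across, 12 mm high. Cap top 18 mm above the box, 63 mm above the table when up; this point moves with the cap. Pressed straight down, travel 6 mm to a hard stop; spring 1.5 N to begin, 5 N at the bottom; it springs back by itself.
- stop_button_top (a point): Centre of the top face of the RED stop button, the same size and height as the green one, 120 mm from it. Not to be pressed.
Things that resemble listed ones, but are neither listed nor needed, are in the scene too. Leave any blue or pink look-alike of the part that bears terrazzo_center alone.

How it is judged:
By the outcome, as a careful person would: the job done as asked, in the order asked, and still so for the second after the job is handed in, with the robot touching nothing.
It also fails if it takes over 48 s, if anything falls off the work surface, if the arm or the gripper's body presses on something with over 40 N, if the wrist force passes 120 N, or if a joint passes its speed limit or range.

## Working session

There is one attempt and no reset: what is moved stays moved. The work goes in short steps, Python scripts to look and compute and a shell command to move; the robot and the scene stay as the last step left them, time stands still between calls to the robot, and variables do not carry over. Pictures are saved under pics/ and viewed, and the job is handed in when it is done.

```bash
mkdir -p pics; cat > h.py <<'E'
import numpy as np,cv2
from plant import ctrl
from scipy.spatial.transform import Rotation as R
def tool():
    o=ctrl.get_obs(); T=np.eye(4); T[:3,:3]=R.from_euler('xyz',o['orientation'],degrees=True).as_matrix(); T[:3,3]=o['tool_pos']; return T,o
def snap(n,fn=None):
    T,o=tool(); s=ctrl.snapshot(n)
    if 'hand_eye' in s: s['T']=T@np.array(s['hand_eye'])
    else:
        s['T']=np.eye(4); a=np.array(s['attitude'],float); s['T'][:3,:3]=R.from_euler('xyz',a,degrees=True).as_matrix() if a.shape==(3,) else a; s['T'][:3,3]=s['position']
    if fn: cv2.imwrite(fn,s['color'][:,:,::-1])
    return s
def ray(s,px):
    K=np.array(s['K']); p=cv2.undistortPoints(np.array(px,float).reshape(-1,1,2),K,np.array([s['k1'],0,0,0.]))[:,0]
    d=np.c_[p[:,0],-p[:,1],-np.ones(len(p))]@s['T'][:3,:3].T
    return s['T'][:3,3],d
def plane(s,px,z):
    o,d=ray(s,px); return o+d*((z-o[2])/d[:,2])[:,None]
E
python3 - <<'E'
from h import *
for n in ['scene','side','wrist']:
    s=snap(n,f'pics/{n}0.png'); print(n,s.get('attitude'),s.get('position'),s['T'].round(3).tolist(),s['k1'],np.array(s['K']).tolist())
    d=s['depth']; v,u=200,320; print(d[v,u], s['T'][:3,3]+ray(s,[[u,v]])[1][0]*d[v,u])
print(ctrl.get_obs())
E
```

```text
scene [ 52.7791969   -0.54253858 147.03907455] [0.91149679 0.62983143 0.69077822] [[-0.839, -0.323, 0.438, 0.911], [0.544, -0.512, 0.665, 0.63], [0.009, 0.796, 0.605, 0.691], [0.0, 0.0, 0.0, 1.0]] -0.04131829980401985 [[472.47799540192625, 0.0, 318.839155031175], [0.0, 472.47799540192625, 193.8575294474459], [0.0, 0.0, 1.0]]
1.1187298 [ 0.42382342 -0.10521128  0.00254684]
side [ 49.18217144  -0.97244268 -23.10664279] [ 0.11203554 -0.88038163  0.82394214] [[0.92, 0.245, -0.307, 0.112], [-0.392, 0.606, -0.692, -0.88], [0.017, 0.757, 0.654, 0.824], [0.0, 0.0, 0.0, 1.0]] -0.06982566467889485 [[490.39941922885316, 0.0, 318.2786005587988], [0.0, 490.39941922885316, 193.68147403209693], [0.0, 0.0, 1.0]]
1.2454919 [ 0.49474645 -0.03028799 -0.00213279]
wrist None None [[-0.426, 0.87, 0.248, 0.352], [-0.905, -0.41, -0.114, 0.58], [0.002, -0.273, 0.962, 0.385], [0.0, 0.0, 0.0, 1.0]] -0.046062941112613415 [[285.47899028356125, 0.0, 320.68485706196424], [0.0, 285.47899028356125, 203.5191700383978], [0.0, 0.0, 1.0]]
0.39749786 [0.25828718 0.62397265 0.00083316]
{'clock': 0.15, 'joint_pos': array([ 8.13078974e+01,  2.05851896e+01,  6.47210344e-01, -1.34165529e-02,
       -7.01373636e+01, -1.65076306e+01]), 'qvel': array([-0.01086937, -0.19364321,  0.15274241,  0.11223117,  0.02905835,
        0.07709133]), 'tau': array([-1.35373586e-03, -5.83278751e+01,  2.93290490e+01,  7.00138718e+00,
        8.74379883e-03, -9.31975956e-05]), 'tool_pos': array([0.2873398 , 0.61064635, 0.40391619]), 'orientation': array([  97.00448482,   89.92360833, -108.19981515]), 'force': array([ 0.80001302, -0.53112582, -0.50461804]), 'moment': array([0.0294821 , 0.02986361, 0.05084034]), 'opening': 0.08751944687444035}
```

View pics/scene0.png

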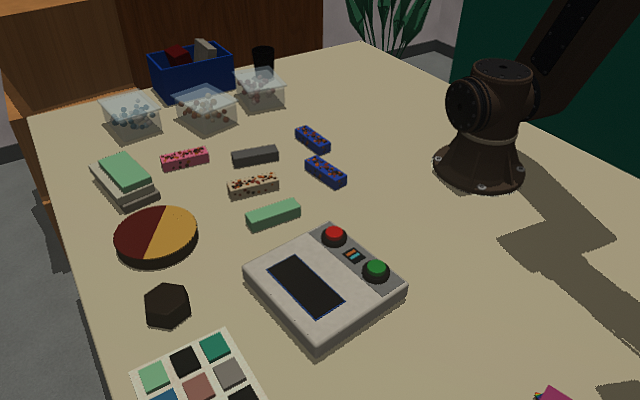

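View pics/side0.png

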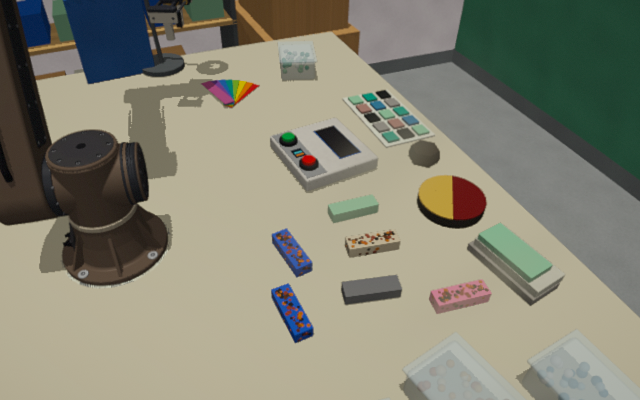

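View pics/wrist0.png

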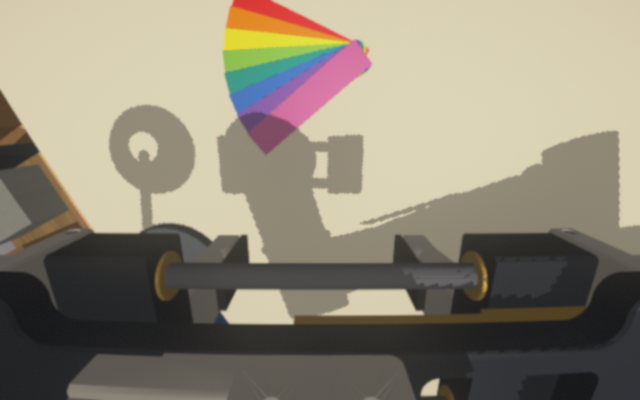

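The scene view shows these candidates: the cream speckled bar at (253,186), a pink speckled bar at (184,158), blue speckled bars at (312,138) and (326,172), plain grey at (255,156) and mint at (273,214). In the side view the cream bar is at (372,242). Only that bar is cream with brown and orange chips. The reader pad is at scene (305,286), green button (376,268), red button (334,234). Next: an enlarged crop to confirm, plus measurement.

```bash
cat > m.py <<'E'
from h import *
def cloud(s):
    d=s['depth']; v,u=np.mgrid[0:400,0:640]; px=np.c_[u.ravel(),v.ravel()].astype(float)
    o,r=ray(s,px); return (o+r*d.ravel()[:,None]).reshape(400,640,3)
def rect(P):
    (c,wh,a)=cv2.minAreaRect((P[:,:2]*1000).astype(np.float32)); return np.round(c,1),np.round(wh,1),round(a,1)
def comp(m,seed):
    n,l=cv2.connectedComponents(m.astype(np.uint8)); v,u=seed[1],seed[0]
    w=l[v-6:v+7,u-6:u+7]; w=w[w>0]; k=np.bincount(w).argmax(); return l==k
E
python3 - <<'E'
from m import *
S={n:snap(n) for n in('scene','side')}
seeds=dict(scene=dict(bar=(253,183),grey=(255,153),mint=(273,211),pad=(305,286),green=(376,268),red=(334,233)),side=dict(bar=(372,239),grey=(372,287),mint=(353,206),pad=(337,141),green=(288,138),red=(309,161)))
for n,s in S.items():
    C=cloud(s); Z=C[:,:,2]; hsv=cv2.cvtColor(s['color'],cv2.COLOR_RGB2HSV); g=hsv[:,:,2]
    for k,zr in(('bar',(.024,.036)),('grey',(.024,.036)),('mint',(.024,.036))):
        m=comp((Z>zr[0])&(Z<zr[1]),seeds[n][k]); P=C[m]; print(n,k,m.sum(),rect(P),np.median(P[:,2]).round(4))
        # ray-cast contour at z=.03
        v,u=np.nonzero(m); print('   ray',rect(plane(s,np.c_[u,v],.03)))
    m=comp((g<70)&(abs(Z-.048)<.012),seeds[n]['pad']); v,u=np.nonzero(m); print(n,'pad',m.sum(),rect(plane(s,np.c_[u,v],.048)),np.median(Z[m]))
    H=hsv[:,:,0];sat=hsv[:,:,1]>120
    for k,mm in(('green',(H>40)&(H<85)),('red',(H<8)|(H>172))):
        m=comp(mm&sat&(g>60),seeds[n][k]); m&=abs(Z-.063)<.006; v,u=np.nonzero(m); p=plane(s,np.c_[u,v],.063); print(n,k,m.sum(),rect(p),p.mean(0).round(4),np.median(Z[m]))
a=S['scene']['color'][110:330,170:420];b=S['side']['color'][110:330,250:500]
cv2.imwrite('pics/crop1.png',cv2.resize(np.hstack([a,b]),(800,352),interpolation=cv2.INTER_CUBIC)[:,:,::-1])
E
```

```text
scene bar 608 (array([ 541. , -225.3]), array([ 46.9, 119.7]), 80.6) 0.0313
   ray (array([ 541.6, -221.6]), array([ 51.7, 121.6]), 80.1)
scene grey 474 (array([ 476.8, -342.5]), array([ 48.4, 119.2]), 76.8) 0.0314
   ray (array([ 477.5, -338.4]), array([ 55. , 120.8]), 75.7)
scene mint 748 (array([ 551.3, -103.3]), array([ 46.1, 121.2]), 87.2) 0.0313
   ray (array([ 552.1, -100. ]), array([ 49.9, 121.8]), 86.9)
scene pad 2171 (array([614.8, 134. ]), array([ 64.4, 145.6]), 5.5) 0.04895418822985842
scene green 168 (array([487.7, 180. ]), array([32.8, 33.6]), 57.4) [0.4878 0.1798 0.063 ] 0.06760364039150901
scene red 182 (array([501.7,  62.5]), array([41.6, 34. ]), 56.4) [0.5019 0.0628 0.063 ] 0.06745839789022173
side bar 742 (array([ 538.4, -226.4]), array([ 44.7, 119.9]), 79.2) 0.0288
   ray (array([ 536.6, -229.9]), array([ 44.4, 120. ]), 80.0)
side grey 943 (array([ 474.2, -343.7]), array([ 43.3, 118.6]), 77.0) 0.0286
   ray (array([ 472.4, -346.6]), array([ 44.1, 118.5]), 76.9)
side mint 593 (array([ 549.8, -104.9]), array([ 45.5, 120.3]), 87.2) 0.0287
   ray (array([ 547.9, -108.6]), array([ 44.9, 120.7]), 86.4)
side pad 617 (array([610.3, 128.2]), array([ 59. , 140.3]), 5.0) 0.04677935496656882
side green 86 (array([486.2, 175. ]), array([38.9, 32.9]), 70.1) [0.4862 0.1766 0.063 ] 0.0649481869976638
side red 118 (array([497.4,  57.5]), array([42.9, 36.2]), 67.2) [0.4989 0.0582 0.063 ] 0.06474945356223444
```

View pics/crop1.png

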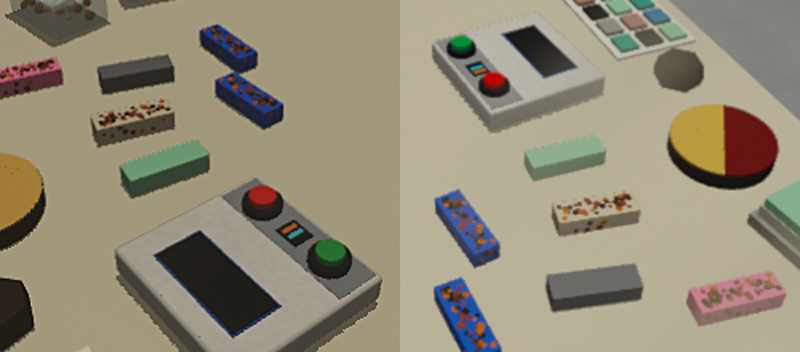

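The crop confirms it: the cream bar with brown, orange and black chips lies between the grey and mint bars, at (133,120) left and (596,212) right. Both views agree within about 4 mm. Next I work out the first move, with the rotation.

```bash
cat > go.py <<'E'
# prints what shift / turn (tool axes) brings grasp axis to x,y,z(TCP), jaw dir angle
from h import *
import sys
def go(x,y,z,jaw):
    T,o=tool(); Rt=T[:3,:3]; best=None
    for k in(0,180):
        a=np.radians(jaw+k); X=np.array([0,0,-1.]);Y=np.array([np.cos(a),np.sin(a),0]);Rd=np.c_[X,Y,np.cross(X,Y)]
        rv=np.degrees(R.from_matrix(Rt.T@Rd).as_rotvec()); dw=np.array([x,y,z])-T[:3,3]
        print('jaw',jaw+k,'turn',rv.round(2),'shift before turn',(Rt.T@dw).round(4),'shift after turn',(Rd.T@dw).round(4))
    print('t',round(o['clock'],2),'tcp',T[:3,3].round(4),'toolY',Rt[:,1].round(3),'q',o['joint_pos'].round(1),'F',o['force'].round(1),'open',round(o['opening'],4))
if __name__=='__main__': go(*map(float,sys.argv[1:5]))
E
python3 go.py 0.540 -0.226 0.404 80
```

```text
jaw 80.0 turn [ 1.648e+02 -7.000e-02 -0.000e+00] shift before turn [ 0.0008  0.6495 -0.5849] shift after turn [ 2.000e-04 -7.801e-01  3.941e-01]
jaw 260.0 turn [-15.2    0.    -0.05] shift before turn [ 0.0008  0.6495 -0.5849] shift after turn [ 2.000e-04  7.801e-01 -3.941e-01]
t 0.25 tcp [0.2873 0.6107 0.4042] toolY [-0.426 -0.905  0.001] q [ 81.3  20.6   0.7  -0.  -70.1 -16.5] F [-0.5  0.4  0.3] open 0.0877
```

```bash
python3 -m inch '[0,0,0,-7.6,0,0,0.087, 0,0,0,-7.6,0,0,0.087, 0,0.048,-0.0245,0,0,0,0.087, 0,0.048,-0.0245,0,0,0,0.087, 0,0.048,-0.0245,0,0,0,0.087, 0,0.048,-0.0245,0,0,0,0.087, 0,0.048,-0.0245,0,0,0,0.087, 0,0.048,-0.0245,0,0,0,0.087, 0,0.048,-0.0245,0,0,0,0.087, 0,0.048,-0.0245,0,0,0,0.087, 0,0.048,-0.0245,0,0,0,0.087, 0,0.048,-0.0245,0,0,0,0.087, 0,0.048,-0.0245,0,0,0,0.087, 0,0.048,-0.0245,0,0,0,0.087, 0,0.048,-0.0245,0,0,0,0.087, 0,0.048,-0.0245,0,0,0,0.087, 0,0,0,0,0,0,0.087]'; python3 go.py 0.540 -0.226 0.404 80
```

```text
clock: 2.38
tool_pos: [0.52, -0.1315, 0.4054]
orientation: [-175.6, 89.7, -4.9]
force: [-0.8, -0.3, -0.2]
opening: 0.087
jaw 80.0 turn [-1.7931e+02 -3.0000e-02 -4.1000e-01] shift before turn [ 0.0016  0.09   -0.035 ] shift after turn [ 0.0014 -0.0896  0.0361]
jaw 260.0 turn [ 0.69 -0.26  0.02] shift before turn [ 0.0016  0.09   -0.035 ] shift after turn [ 0.0014  0.0896 -0.0361]
t 2.38 tcp [ 0.52   -0.1315  0.4054] toolY [-0.162 -0.987 -0.   ] q [  6.8   7.4 -16.9   0.1 -65.5  73.9] F [-0.8 -0.3 -0.2] open 0.087
```

```bash
python3 -m inch '[0,0.045,-0.018,0.7,-0.2,0,0.087, 0,0.045,-0.018,0,0,0,0.087, 0,0,0,0,0,0,0.087]'; python3 go.py 0.540 -0.226 0.404 80
python3 - <<'E'
from m import *
s=snap('wrist','pics/w1.png')
E
```

```text
clock: 2.75
tool_pos: [0.5409, -0.2279, 0.4054]
orientation: [-134.9, 89.9, 35.1]
force: [-1.7, 0.2, -1.6]
opening: 0.087
jaw 80.0 turn [-1.7998e+02 -9.0000e-02 -9.0000e-02] shift before turn [ 0.0014 -0.0017  0.0012] shift after turn [ 0.0014  0.0017 -0.0012]
jaw 260.0 turn [ 0.02 -0.05  0.05] shift before turn [ 0.0014 -0.0017  0.0012] shift after turn [ 0.0014 -0.0017  0.0012]
t 2.75 tcp [ 0.5409 -0.2279  0.4054] toolY [-0.173 -0.985 -0.001] q [ -3.8  12.3 -10.7  -0.1 -66.9  83.8] F [-1.7  0.2 -1.6] open 0.087
```

View pics/w1.png

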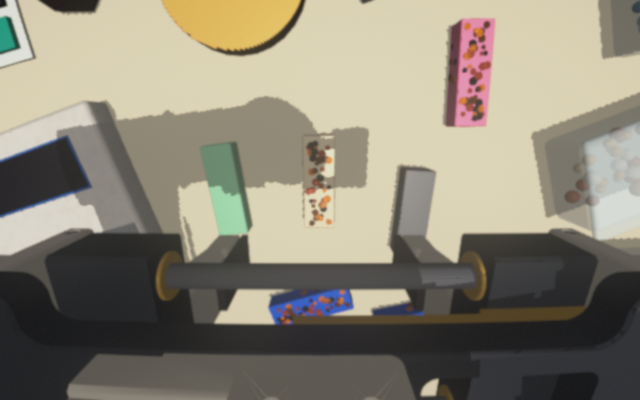

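The wrist view shows the cream bar between the open fingers, top face about u 304–335, v 135–228. I measure it by rays.

```bash
python3 - <<'E'
from m import *
s=snap('wrist'); C=cloud(s); Z=C[:,:,2]
m=comp((Z>.02)&(Z<.04),(320,180)); v,u=np.nonzero(m); print(m.sum(),u.min(),u.max(),v.min(),v.max(),np.median(Z[m]))
print('depth',rect(C[m])); print('ray',rect(plane(s,np.c_[u,v],.03)))
# colour: bright cream/chips vs shadow
print(plane(s,[[304,135],[335,135],[304,228],[335,228]],.03).round(4).tolist())
E
python3 - <<'E'
import cv2
a=cv2.imread('pics/w1.png')[110:250,250:390]; cv2.imwrite('pics/w1c.png',cv2.resize(a,(560,560),interpolation=cv2.INTER_CUBIC))
E
```

```text
2887 303 335 134 226 0.030831586993536275
depth (array([ 540.2, -224.4]), array([ 40.3, 119.2]), 80.6)
ray (array([ 540.4, -224.5]), array([ 40.1, 119. ]), 80.6)
[[0.6011, -0.2163, 0.03], [0.5946, -0.2535, 0.03], [0.4827, -0.1937, 0.03], [0.4756, -0.2343, 0.03]]
```

View pics/w1c.png

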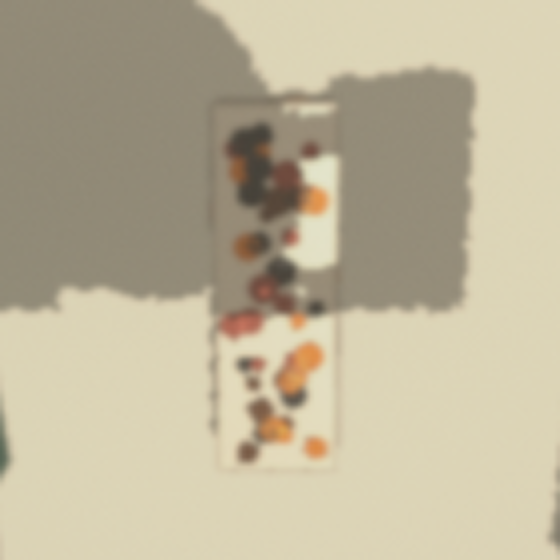

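The crop shows the cream chip-speckled bar, fully visible and outlined. The wrist measurement is (0.540, -0.2245), width direction 80.6°. Descending now.

```bash
python3 go.py 0.540 -0.2245 0.184 80.6;
```

```text
jaw 80.6 turn [1.7952e+02 1.3000e-01 1.2000e-01] shift before turn [ 0.2217 -0.001   0.001 ] shift after turn [ 0.2217  0.0013 -0.0007]
jaw 260.6 turn [-0.48 -0.08  0.08] shift before turn [ 0.2217 -0.001   0.001 ] shift after turn [ 0.2217 -0.0013  0.0007]
t 2.85 tcp [ 0.5405 -0.226   0.4057] toolY [-0.172 -0.985 -0.001] q [ -3.6  12.2 -10.8  -0.1 -66.9  83.8] F [-0.3  0.6  0.3] open 0.0866
```

```bash
python3 -m inch '[0.03,-0.001,0.001,-0.5,0,0,0.087, 0.04,0,0,0,0,0,0.087, 0.04,0,0,0,0,0,0.087, 0.035,0,0,0,0,0,0.087, 0.025,0,0,0,0,0,0.087, 0,0,0,0,0,0,0.087]'; python3 go.py 0.540 -0.2245 0.184 80.6;
```

```text
clock: 3.6
tool_pos: [0.5402, -0.2158, 0.2347]
orientation: [-159.7, 89.6, 11.5]
force: [0.8, 0.7, 0.7]
opening: 0.0871
jaw 80.6 turn [-179.42   -0.24   -0.65] shift before turn [ 0.0507  0.0088 -0.0008] shift after turn [ 0.0507 -0.0086  0.0012]
jaw 260.6 turn [ 0.58 -0.41  0.16] shift before turn [ 0.0507  0.0088 -0.0008] shift after turn [ 0.0507  0.0086 -0.0012]
t 3.6 tcp [ 0.5402 -0.2158  0.2347] toolY [-0.153 -0.988 -0.003] q [ -2.6  21.2 -23.3  -0.2 -45.1  83.9] F [0.8 0.7 0.7] open 0.0871
```

```bash
python3 -m inch '[0,0.0087,-0.001,0.6,-0.4,0,0.087, 0,0,0,0,0,0,0.087]'; python3 go.py 0.540 -0.2245 0.184 80.6;
```

```text
clock: 3.85
tool_pos: [0.5408, -0.2239, 0.2374]
orientation: [-139.3, 89.8, 31.4]
force: [1.1, 0.4, -0.3]
opening: 0.0868
jaw 80.6 turn [-179.92   -0.24   -0.28] shift before turn [0.0534 0.0008 0.0009] shift after turn [ 0.0534 -0.0007 -0.0007]
jaw 260.6 turn [ 0.08 -0.18  0.15] shift before turn [0.0534 0.0008 0.0009] shift after turn [0.0534 0.0007 0.0007]
t 3.85 tcp [ 0.5408 -0.2239  0.2374] toolY [-0.162 -0.987 -0.003] q [ -3.4  21.3 -22.6  -0.2 -45.9  84.2] F [ 1.1  0.4 -0.3] open 0.0868
```

```bash
python3 -m inch '[0.018,0.001,0.001,0,0,0,0.087, 0.015,0.001,0,0,0,0,0.087, 0,0,0,0,0,0,0.087]'; python3 go.py 0.540 -0.2245 0.184 80.6;
```

```text
clock: 4.22
tool_pos: [0.5408, -0.2262, 0.2068]
orientation: [-162.4, 89.5, 8.2]
force: [-0.2, 0.8, 0.2]
opening: 0.087
jaw 80.6 turn [-179.94   -0.26   -0.82] shift before turn [ 0.0228 -0.0014  0.0013] shift after turn [ 0.0228  0.0015 -0.0011]
jaw 260.6 turn [ 0.06 -0.52  0.17] shift before turn [ 0.0228 -0.0014  0.0013] shift after turn [ 0.0228 -0.0015  0.0011]
t 4.22 tcp [ 0.5408 -0.2262  0.2068] toolY [-0.162 -0.987 -0.003] q [ -3.6  23.6 -24.1  -0.2 -41.7  84.4] F [-0.2  0.8  0.2] open 0.087
```

```bash
python3 -m inch '[0.012,-0.0014,0.0012,0,-0.3,0.1,0.087, 0.01,0,0,0,-0.2,0,0.087, 0,0,0,0,0,0,0.087]'; python3 go.py 0.540 -0.2245 0.184 80.6;
```

```text
clock: 4.6
tool_pos: [0.5404, -0.2245, 0.1841]
orientation: [-131.5, 89.9, 39.2]
force: [0.3, 1.1, -0.4]
opening: 0.0869
jaw 80.6 turn [-1.7994e+02 -9.0000e-02 -8.0000e-02] shift before turn [0.0001 0.     0.0004] shift after turn [ 0.0001 -0.     -0.0004]
jaw 260.6 turn [ 0.06 -0.05  0.05] shift before turn [0.0001 0.     0.0004] shift after turn [0.0001 0.     0.0004]
t 4.6 tcp [ 0.5404 -0.2245  0.1841] toolY [-0.162 -0.987 -0.001] q [ -3.4  25.4 -25.1  -0.1 -39.4  84.2] F [ 0.3  1.1 -0.4] open 0.0869
```

Aligned; now close.

```bash
python3 -m inch '[0,0,0,0,0,0,0.03, 0,0,0,0,0,0,0.03, 0,0,0,0,0,0,0.03, 0,0,0,0,0,0,0.03, 0,0,0,0,0,0,0.03, 0,0,0,0,0,0,0.03]'; python3 go.py 0.540 -0.2245 0.184 80.6;
```

```text
clock: 5.35
tool_pos: [0.5408, -0.2246, 0.185]
orientation: [-157.7, 89.9, 13.0]
force: [0.0, 0.4, -0.3]
opening: 0.04
jaw 80.6 turn [-1.7992e+02 -8.0000e-02 -2.0000e-01] shift before turn [0.001  0.     0.0008] shift after turn [ 0.001  -0.     -0.0008]
jaw 260.6 turn [ 0.08 -0.13  0.05] shift before turn [0.001  0.     0.0008] shift after turn [0.001  0.     0.0008]
t 5.35 tcp [ 0.5408 -0.2246  0.185 ] toolY [-0.162 -0.987 -0.001] q [ -3.4  25.4 -25.1  -0.1 -39.4  84.2] F [ 0.   0.4 -0.3] open 0.04
```

```bash
python3 -m inch '[-0.02,0,0,0,0,0,0.03, -0.04,0,0,0,0,0,0.03, -0.05,0,0,0,0,0,0.03, -0.05,0,0,0,0,0,0.03, -0.03,0,0,0,0,0,0.03, 0,0,0,0,0,0,0.03]'; python3 go.py 0.600 0.26 0.385 5.3;
```

```text
clock: 6.1
tool_pos: [0.5386, -0.2243, 0.3764]
orientation: [-18.0, 89.6, 152.6]
force: [-0.5, -0.7, -3.9]
opening: 0.0396
jaw 5.3 turn [-104.73    0.17    0.47] shift before turn [-0.0074 -0.4878  0.0189] shift after turn [-0.0086  0.1058 -0.4766]
jaw 185.3 turn [75.27  0.44 -0.16] shift before turn [-0.0074 -0.4878  0.0189] shift after turn [-0.0086 -0.1058  0.4766]
t 6.1 tcp [ 0.5386 -0.2243  0.3764] toolY [-0.164 -0.986 -0.002] q [ -3.5  13.3 -13.3  -0.2 -63.8  84.1] F [-0.5 -0.7 -3.9] open 0.0396
```

```bash
python3 -m inch '[0,0,0,9.4,0,0,0.03, 0,0,0,9.4,0,0,0.03, 0,0,0,9.4,0,0,0.03, 0,0,0,9.4,0,0,0.03, 0,0,0,9.4,0,0,0.03, 0,0,0,9.4,0,0,0.03, 0,0,0,9.4,0,0,0.03, 0,0,0,9.4,0,0,0.03, 0,0,0,0,0,0,0.03]'; python3 go.py 0.600 0.26 0.385 5.3;
```

```text
clock: 7.22
tool_pos: [0.5329, -0.2223, 0.3553]
orientation: [66.7, 87.8, 159.5]
force: [1.2, -0.2, -3.3]
opening: 0.0401
jaw 5.3 turn [177.44  -3.03  -1.39] shift before turn [-0.0256 -0.0894  0.4789] shift after turn [-0.0297  0.1114 -0.4741]
jaw 185.3 turn [-2.53  0.89 -1.96] shift before turn [-0.0256 -0.0894  0.4789] shift after turn [-0.0297 -0.1114  0.4741]
t 7.22 tcp [ 0.5329 -0.2223  0.3553] toolY [-0.998 -0.049  0.034] q [ -3.5  14.3 -14.7  -0.7 -63.1   6.6] F [ 1.2 -0.2 -3.3] open 0.0401
```

```bash
python3 -m inch '[-0.02,0,0,-2.5,0.9,-2,0.03, -0.005,-0.0105,0.045,0,0,0,0.03, 0,-0.0105,0.047,0,0,0,0.03, 0,-0.0105,0.047,0,0,0,0.03, 0,-0.0105,0.047,0,0,0,0.03, 0,-0.0105,0.047,0,0,0,0.03, 0,-0.0105,0.047,0,0,0,0.03, 0,-0.0105,0.047,0,0,0,0.03, 0,-0.0105,0.047,0,0,0,0.03, 0,-0.0105,0.047,0,0,0,0.03, 0,0,0,0,0,0,0.03]'; python3 go.py 0.600 0.26 0.385 5.3;
python3 -c "
from h import *
snap('wrist','pics/w2.png')"
```

```text
clock: 8.6
tool_pos: [0.5795, 0.2199, 0.3928]
orientation: [-88.3, 88.4, 10.1]
force: [-0.6, -1.1, -2.7]
opening: 0.0401
jaw 5.3 turn [-1.7683e+02 -2.5300e+00  1.4000e-01] shift before turn [ 0.0086 -0.0259  0.0367] shift after turn [ 0.0078  0.0241 -0.0381]
jaw 185.3 turn [3.15 0.09 1.64] shift before turn [ 0.0086 -0.0259  0.0367] shift after turn [ 0.0078 -0.0241  0.0381]
t 8.6 tcp [0.5795 0.2199 0.3928] toolY [-0.989 -0.147 -0.029] q [ 39.1  15.3  -8.7   0.9 -64.5 -31. ] F [-0.6 -1.1 -2.7] open 0.0401
```

View pics/w2.png

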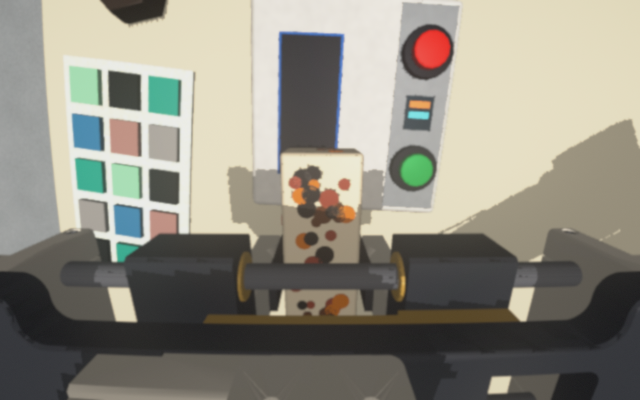

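The wrist view shows the held bar at (321,230), the pad at (310,100) with its far edge at v≈34, green at (415,169) and red at (432,48). I measure all of these.

```bash
python3 - <<'E'
from m import *
s=snap('wrist'); hsv=cv2.cvtColor(s['color'],cv2.COLOR_RGB2HSV); H,S,V=cv2.split(hsv); print(s['T'][:3,3].round(4))
C=cloud(s);Z=C[:,:,2]
for k,mm,sd in(('green',(H>40)&(H<85)&(S>120)&(V>60),(415,168)),('red',((H<8)|(H>172))&(S>120)&(V>60),(432,48))):
    m=comp(mm,sd);v,u=np.nonzero(m);(c,r)=cv2.minEnclosingCircle(np.c_[u,v].astype(np.float32));p=plane(s,np.c_[u,v],.063);print(k,m.sum(),c,r,p.mean(0).round(4),rect(p),np.median(Z[m]))
# pad incl outline : dark or blue
m=((V<70)|((H>105)&(H<130)&(S>120)))&(Z<.07)&(Z>.03); m[148:]=0; m=comp(m,(310,90)); v,u=np.nonzero(m); p=plane(s,np.c_[u,v],.048); print('pad',m.sum(),u.min(),u.max(),v.min(),rect(p),np.median(Z[m]))
L=np.array([u[v==y].min() for y in range(50,140)],float);Rr=np.array([u[v==y].max() for y in range(50,140)],float);y=np.arange(50,140)
for e in(L,Rr):
    q=plane(s,np.c_[e,y],.048)[:,:2]; d=cv2.fitLine(q.astype(np.float32),cv2.DIST_HUBER,0,1e-4,1e-4).ravel(); print(d.round(4), 'ang',np.degrees(np.arctan2(d[1],d[0])).round(2))
# held bar
m=comp((Z>.2)&(Z<.27)&(S<110)|((Z>.2)&(Z<.27)&(H<25)),(322,160)); v,u=np.nonzero(m); P=C[m]; P=P[v<270]; v0=v.min(); print('bar',u.min(),u.max(),v0,rect(P), np.median(P[:,2]))
T,o=tool(); Q=(P-T[:3,3])@T[:3,:3]; print('bar in tool: x',np.percentile(Q[:,0],[5,50,95]).round(4),'y',np.percentile(Q[:,1],[.5,50,99.5]).round(4),'z',Q[:,2].min().round(4),Q[:,2].max().round(4))
E
```

```text
[0.5888 0.1462 0.3737]
green 742 (415.76666259765625, 171.23333740234375) 15.949249267578125 [0.4875 0.1822 0.063 ] (array([487.4, 182.4]), array([31.8, 33.4]), 12.6) 0.06761137565747752
red 1221 (429.89129638671875, 50.21739196777344) 20.85295295715332 [0.5001 0.062  0.063 ] (array([499.9,  61.9]), array([36.8, 36.9]), 12.4) 0.06751078720877346Traceback (most recent call last):
  File "<stdin>", line 7, in <module>
  File "m.py", line 9, in comp
    w=l[v-6:v+7,u-6:u+7]; w=w[w>0]; k=np.bincount(w).argmax(); return l==k
                                      ~~~~~~~~~~~~~~~~~~~~~^^
ValueError: attempt to get argmax of an empty sequence
```

```bash
python3 - <<'E'
from m import *
s=snap('wrist'); hsv=cv2.cvtColor(s['color'],cv2.COLOR_RGB2HSV); H,S,V=cv2.split(hsv)
C=cloud(s);Z=C[:,:,2]; print(V[90,310],Z[90,310],hsv[90,275:350:3].tolist())
m=((V<95)|((H>100)&(H<135)&(S>100))); m[146:]=0; m=comp(m,(310,90)); v,u=np.nonzero(m); p=plane(s,np.c_[u,v],.048); print('pad',m.sum(),u.min(),u.max(),v.min(),rect(p),np.median(Z[m]))
y=np.arange(50,140)
for f in(np.min,np.max):
    e=np.array([f(u[v==k]) for k in y],float)
    q=plane(s,np.c_[e,y],.048)[:,:2]; d=cv2.fitLine(q.astype(np.float32),cv2.DIST_HUBER,0,1e-4,1e-4).ravel(); print(d.round(4), 'ang',np.degrees(np.arctan2(d[1],d[0])).round(2))
x=np.arange(288,336); e=np.array([v[u==k].min() for k in x],float); print('far edge',plane(s,np.c_[x,e],.048).mean(0).round(4))
m=comp((Z>.19)&(Z<.28),(322,160)); v,u=np.nonzero(m); P=C[m]; k=(v<262)&(u>275)&(u<370); P=P[k]; 
T,o=tool(); Q=(P-T[:3,3])@T[:3,:3]; print('bar in tool: x',np.percentile(Q[:,0],[5,50,95]).round(4),'y',np.percentile(Q[:,1],[.5,50,99.5]).round(4),'z',Q[:,2].min().round(4))
for lo in(-.06,-.05,-.04,-.03):
    w=(Q[:,2]>lo)&(Q[:,2]<lo+.01)
    if w.sum():print(lo,w.sum(),np.median(Q[w],0).round(4))
E
python3 go.py 0.6126 0.131 0.385 5.3
```

```text
77 0.048293689788825256 [[19, 9, 229], [110, 99, 170], [0, 10, 78], [13, 23, 78], [15, 20, 76], [12, 17, 76], [15, 14, 75], [8, 13, 76], [0, 14, 75], [8, 14, 75], [6, 17, 76], [12, 17, 77], [10, 10, 76], [8, 13, 77], [8, 13, 77], [10, 10, 77], [8, 13, 78], [8, 13, 79], [8, 13, 79], [0, 13, 80], [140, 9, 82], [110, 122, 192], [18, 11, 230], [20, 13, 233], [20, 13, 233]]
pad 6413 278 341 35 (array([615. , 117.1]), array([ 65.6, 113.1]), 6.3) 0.04864096324999473
[ 0.1407 -0.99    0.6472  0.1164] ang -81.91
[ 0.0969 -0.9953  0.5833  0.1147] ang -84.44
far edge [0.6192 0.0614 0.048 ]
bar in tool: x [0.1529 0.1541 0.1589] y [-0.0218  0.0017  0.0268] z -0.0593
-0.06 1884 [ 0.1545  0.0016 -0.0554]
-0.05 1677 [ 0.154   0.0016 -0.0451]
-0.04 1574 [ 0.154   0.0016 -0.035 ]
-0.03 1485 [ 0.1541  0.0016 -0.0251]
jaw 5.3 turn [-1.7714e+02 -2.4000e+00  7.0000e-02] shift before turn [ 0.0082 -0.0207 -0.0893] shift after turn [0.0077 0.0254 0.0882]
jaw 185.3 turn [2.85 0.05 1.55] shift before turn [ 0.0082 -0.0207 -0.0893] shift after turn [ 0.0077 -0.0254 -0.0882]
t 8.75 tcp [0.5792 0.2165 0.3927] toolY [-0.99  -0.142 -0.027] q [ 38.8  15.2  -8.9   0.9 -64.6 -31. ] F [-0.4 -1.2 -2.5] open 0.0398
```

```bash
python3 -m inch '[0,0,0,2.8,0,1.5,0.03, 0,-0.0125,-0.042,0,0,0,0.03, 0,-0.0125,-0.042,0,0,0,0.03, 0,0,0,0,0,0,0.03]'; python3 go.py 0.6125 0.1335 0.30 5.9
```

```text
clock: 9.25
tool_pos: [0.6122, 0.1292, 0.3941]
orientation: [44.7, 89.9, 139.6]
force: [0.3, 0.4, -3.8]
opening: 0.0396
jaw 5.9 turn [ 1.7898e+02 -1.6000e-01 -1.6000e-01] shift before turn [ 0.0941 -0.0008  0.0041] shift after turn [ 0.0941  0.0007 -0.0042]
jaw 185.9 turn [-1.02  0.1  -0.1 ] shift before turn [ 0.0941 -0.0008  0.0041] shift after turn [ 0.0941 -0.0007  0.0042]
t 9.25 tcp [0.6122 0.1292 0.3941] toolY [-0.996 -0.085  0.002] q [ 29.7  16.4  -6.7  -0.1 -67.  -24.8] F [ 0.3  0.4 -3.8] open 0.0396
```

```bash
python3 -m inch '[0.03,0,0.004,-1,0,0,0.03, 0.04,0,0,0,0,0,0.03, 0.03,0,0,0,0,0,0.03, 0.02,0,0,0,0,0,0.03, 0,0,0,0,0,0,0.03]'; python3 go.py 0.6125 0.1335 0.234 5.9
```

```text
clock: 9.88
tool_pos: [0.6121, 0.1296, 0.2733]
orientation: [21.8, 89.8, 117.0]
force: [-0.3, -1.3, -2.7]
opening: 0.04
jaw 5.9 turn [ 1.7933e+02 -1.3000e-01 -3.3000e-01] shift before turn [ 0.0393 -0.0008  0.0037] shift after turn [ 0.0393  0.0008 -0.0039]
jaw 185.9 turn [-0.67  0.21 -0.08] shift before turn [ 0.0393 -0.0008  0.0037] shift after turn [ 0.0393 -0.0008  0.0039]
t 9.88 tcp [0.6121 0.1296 0.2733] toolY [-0.996 -0.091  0.001] q [ 29.7  22.3 -15.1  -0.3 -52.6 -24.3] F [-0.3 -1.3 -2.7] open 0.04
```

Look from all cameras before lowering the last 4 cm.

```bash
python3 -m inch '[0.02,-0.0008,0.004,-0.7,0.2,0,0.03, 0,0,0,0,0,0,0.03]'; python3 go.py 0.6125 0.1335 0.234 5.9; python3 - <<'E'
from h import *
a=snap('scene')['color'][180:380,200:440];b=snap('side')['color'][70:270,220:460]
snap('wrist','pics/w3.png')
cv2.imwrite('pics/c2.png',cv2.resize(np.hstack([a,b]),(800,333),interpolation=cv2.INTER_CUBIC)[:,:,::-1])
E
```

```text
clock: 10.12
tool_pos: [0.6133, 0.1335, 0.2555]
orientation: [-41.9, 89.9, 54.0]
force: [0.0, -0.1, -3.2]
opening: 0.0401
jaw 5.9 turn [ 1.7995e+02  6.0000e-02 -7.0000e-02] shift before turn [0.0215 0.0009 0.    ] shift after turn [ 0.0215 -0.0008 -0.0001]
jaw 185.9 turn [-0.05  0.05  0.04] shift before turn [0.0215 0.0009 0.    ] shift after turn [0.0215 0.0008 0.0001]
t 10.12 tcp [0.6133 0.1335 0.2555] toolY [-0.995 -0.102 -0.001] q [ 30.1  23.5 -16.   -0.  -50.4 -24.2] F [ 0.  -0.1 -3.2] open 0.0401
```

View pics/c2.png

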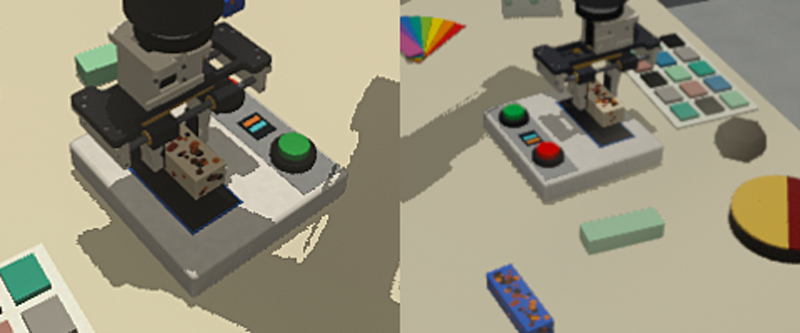

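View pics/w3.png

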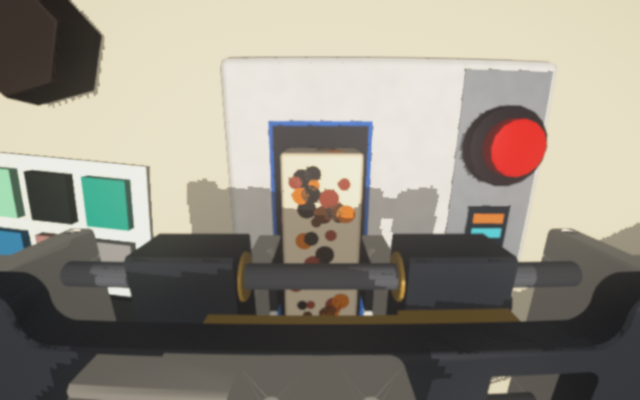

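The bar hangs just over the pad, centred and parallel: in the wrist view the bar spans u 281–364 and the pad u 270–372. The red button is untouched. Lowering.

```bash
python3 -m inch '[0.01,0.0008,0,0,0,0,0.03, 0.009,0,0,0,0,0,0.03, 0,0,0,0,0,0,0.03]'; python3 go.py 0.6125 0.1335 0.233 5.9
```

```text
clock: 10.65
tool_pos: [0.6138, 0.1337, 0.2391]
orientation: [-67.2, 89.5, 28.6]
force: [-0.1, -0.3, -3.6]
opening: 0.0399
jaw 5.9 turn [179.95   0.65  -0.27] shift before turn [ 0.0061  0.0014 -0.0001] shift after turn [ 0.0061 -0.0013  0.0001]
jaw 185.9 turn [-0.05  0.17  0.42] shift before turn [ 0.0061  0.0014 -0.0001] shift after turn [ 0.0061  0.0013 -0.0001]
t 10.65 tcp [0.6138 0.1337 0.2391] toolY [-0.995 -0.102 -0.007] q [ 30.1  24.5 -17.    0.  -48.  -24.2] F [-0.1 -0.3 -3.6] open 0.0399
```

```bash
python3 -m inch '[0.0045,0.0014,0,0,0.15,0.4,0.03, 0,0,0,0,0,0,0.03]'; python3 go.py 0.6125 0.1335 0.233 5.9
```

```text
clock: 10.9
tool_pos: [0.6123, 0.1336, 0.2342]
orientation: [87.5, 90.0, -176.7]
force: [0.9, -0.2, -2.9]
opening: 0.0398
jaw 5.9 turn [ 1.7996e+02 -5.0000e-02 -0.0000e+00] shift before turn [ 0.0012 -0.0002 -0.0001] shift after turn [0.0012 0.0002 0.0001]
jaw 185.9 turn [-0.04  0.   -0.03] shift before turn [ 0.0012 -0.0002 -0.0001] shift after turn [ 0.0012 -0.0002 -0.0001]
t 10.9 tcp [0.6123 0.1336 0.2342] toolY [-0.995 -0.102  0.001] q [ 30.1  24.8 -17.2  -0.  -48.  -24.2] F [ 0.9 -0.2 -2.9] open 0.0398
```

```bash
python3 -m inch '[0.0012,0,0,0,0,0,0.03, 0,0,0,0,0,0,0.03]'; python3 go.py 0.6125 0.1335 0.233 5.9
```

```text
clock: 11.15
tool_pos: [0.6125, 0.1337, 0.2332]
orientation: [35.9, 90.0, 131.8]
force: [-0.2, 0.7, -3.4]
opening: 0.0398
jaw 5.9 turn [ 1.7997e+02 -1.0000e-02 -1.0000e-02] shift before turn [ 0.0002  0.     -0.0002] shift after turn [ 0.0002 -0.      0.0002]
jaw 185.9 turn [-0.03  0.   -0.  ] shift before turn [ 0.0002  0.     -0.0002] shift after turn [ 0.0002  0.     -0.0002]
t 11.15 tcp [0.6125 0.1337 0.2332] toolY [-0.995 -0.102  0.   ] q [ 30.1  24.9 -17.3  -0.  -47.8 -24.2] F [-0.2  0.7 -3.4] open 0.0398
```

Still carrying the full weight; step down slightly until contact.

```bash
python3 -m inch '[0.001,0,0,0,0,0,0.03, 0.0007,0,0,0,0,0,0.03]'; python3 go.py 0.6125 0.1335 0.233 5.9
```

```text
clock: 11.4
tool_pos: [0.6125, 0.1338, 0.233]
orientation: [-86.1, 90.0, 9.8]
force: [-4.3, -0.3, 4.7]
opening: 0.0399
jaw 5.9 turn [ 1.7999e+02  6.0000e-02 -0.0000e+00] shift before turn [-0.      0.0001 -0.0003] shift after turn [-0.     -0.0001  0.0003]
jaw 185.9 turn [-0.01  0.    0.04] shift before turn [-0.      0.0001 -0.0003] shift after turn [-0.      0.0001 -0.0003]
t 11.4 tcp [0.6125 0.1338 0.233 ] toolY [-0.995 -0.103 -0.001] q [ 30.1  24.9 -17.3   0.  -47.7 -24.3] F [-4.3 -0.3  4.7] open 0.0399
```

```bash
python3 -m inch '[0,0,0,0,0,0,0.08, 0,0,0,0,0,0,0.08, 0,0,0,0,0,0,0.08, 0,0,0,0,0,0,0.08, -0.01,0,0,0,0,0,0.08, -0.03,0,0,0,0,0,0.08, -0.04,0,0,0,0,0,0.08,-0.04,0,0,0,0,0,0.08, 0,0,0,0,0,0,0.08]'; python3 go.py 0.4875 0.180 0.30 5.9; python3 - <<'E'
from h import *
a=snap('scene')['color'][180:380,200:440];b=snap('side')['color'][70:270,220:460]
snap('wrist','pics/w4.png')
cv2.imwrite('pics/c3.png',cv2.resize(np.hstack([a,b]),(800,333),interpolation=cv2.INTER_CUBIC)[:,:,::-1])
E
```

```text
clock: 12.52
tool_pos: [0.6132, 0.1338, 0.3597]
orientation: [-87.6, 89.8, 8.3]
force: [-0.1, -0.1, 0.2]
opening: 0.0801
jaw 5.9 turn [-1.7997e+02 -3.7000e-01  2.0000e-02] shift before turn [0.0592 0.1205 0.0589] shift after turn [ 0.0597 -0.1203 -0.0589]
jaw 185.9 turn [0.03 0.01 0.24] shift before turn [0.0592 0.1205 0.0589] shift after turn [0.0597 0.1203 0.0589]
t 12.53 tcp [0.6132 0.1338 0.3597] toolY [-0.995 -0.103 -0.004] q [ 30.1  17.8  -9.4   0.1 -62.5 -24.2] F [-0.1 -0.1  0.2] open 0.0801
```

View pics/w4.png

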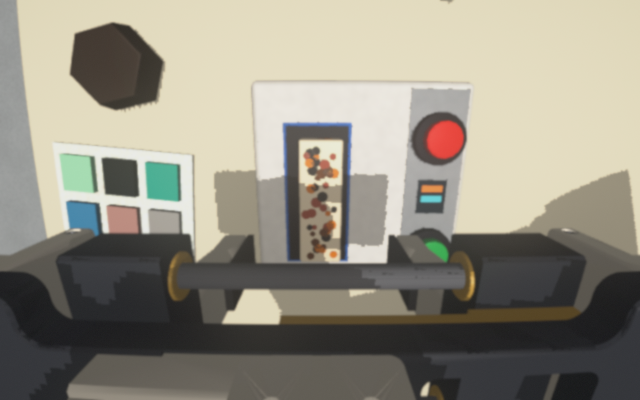

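View pics/c3.png

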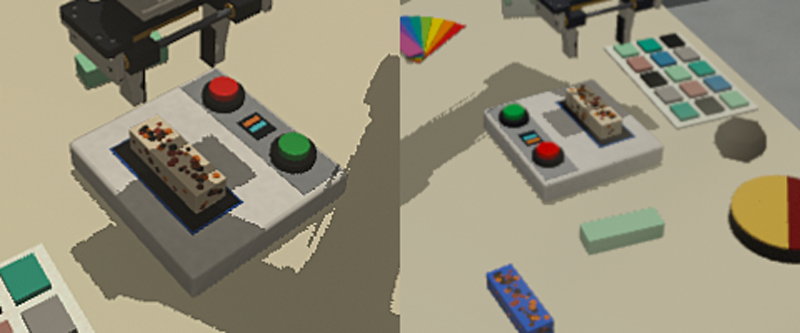

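The bar lies flat on the pad in all views. In the wrist view the gaps at the sides look uneven (pad u 287–349, bar u 300–343), so I measure them.

```bash
python3 - <<'E'
from m import *
def fit(q): 
    d=cv2.fitLine(q.astype(np.float32),cv2.DIST_HUBER,0,1e-4,1e-4).ravel(); return d
s=snap('wrist'); hsv=cv2.cvtColor(s['color'],cv2.COLOR_RGB2HSV); H,S,V=[x.astype(int) for x in cv2.split(hsv)]; C=cloud(s);Z=C[:,:,2]
blue=(H>100)&(H<130)&(S>80)
y=np.arange(150,245); ed={}
for n,(a,b) in dict(padL=(275,297),padR=(341,360)).items():
    u=np.array([np.mean(np.nonzero(blue[k,a:b])[0])+a if blue[k,a:b].any() else np.nan for k in y]); g=~np.isnan(u); q=plane(s,np.c_[u[g],y[g]],.048)[:,:2]; ed[n]=fit(q); print(n,g.sum(),ed[n].round(4))
bar=(Z>.068)&(Z<.095); m=comp(bar,(320,200)); v,u=np.nonzero(m); print(np.median(Z[m]),u.min(),u.max(),v.min())
for n,f in(('barL',np.min),('barR',np.max)):
    e=np.array([f(u[v==k]) for k in y],float)+(-.5 if f is np.min else .5); q=plane(s,np.c_[e,y],.078)[:,:2]; ed[n]=fit(q); print(n,ed[n].round(4))
for n,d in ed.items(): print(n,'x at y=.11',round(d[2]+(.11-d[3])*d[0]/d[1],4),'ang',np.degrees(np.arctan(-d[0]/d[1])).round(2))
x=np.arange(305,338); e=np.array([v[u==k].min() for k in x],float); print('bar far end',plane(s,np.c_[x,e-.5],.078).mean(0).round(4))
x=np.arange(292,345); e=np.array([np.nonzero(blue[115:135,k])[0].mean()+115 for k in x]); print('pad far',plane(s,np.c_[x,e],.048).mean(0).round(4))
for n,sb,sp in(('scene',(268,285),0),('side',(398,135),0)):
    s=snap(n); hsv=cv2.cvtColor(s['color'],cv2.COLOR_RGB2HSV); H,S,V=cv2.split(hsv); C=cloud(s);Z=C[:,:,2]
    m=comp((Z>.071)&(Z<.09)&(abs(C[:,:,0]-.612)<.05)&(abs(C[:,:,1]-.133)<.08),(252,275) if n=='scene' else (338,135)); v,u=np.nonzero(m); print(n,'bar top',m.sum(),rect(C[m]),rect(plane(s,np.c_[u,v],.078)))
    m=((H>100)&(H<130)&(S>80)|(V<75))&(abs(Z-.048)<.006)&(C[:,:,0]>.56)&(C[:,:,0]<.67)&(C[:,:,1]>.03)&(C[:,:,1]<.23); v,u=np.nonzero(m); print(n,'pad',m.sum(),rect(plane(s,np.c_[u,v],.048)))
E
```

```text
padL 59 [ 0.1005 -0.9949  0.6456  0.1381]
padR 68 [ 0.1018 -0.9948  0.5812  0.1414]
0.07878049780707394 297 341 139
barL [ 0.0954 -0.9954  0.6312  0.1293]
barR [ 0.096  -0.9954  0.5917  0.1253]
padL x at y=.11 0.6484 ang 5.77
padR x at y=.11 0.5844 ang 5.84
barL x at y=.11 0.633 ang 5.48
barR x at y=.11 0.5931 ang 5.51
bar far end [0.6153 0.0733 0.078 ]
pad far [0.6193 0.0618 0.048 ]Traceback (most recent call last):
  File "<stdin>", line 17, in <module>
  File "m.py", line 9, in comp
    w=l[v-6:v+7,u-6:u+7]; w=w[w>0]; k=np.bincount(w).argmax(); return l==k
                                      ~~~~~~~~~~~~~~~~~~~~~^^
ValueError: attempt to get argmax of an empty sequence
```

```bash
python3 - <<'E'
from m import *
for n,sd in(('scene',(305,276)),('side',(337,131))):
    s=snap(n); hsv=cv2.cvtColor(s['color'],cv2.COLOR_RGB2HSV); H,S,V=cv2.split(hsv); C=cloud(s);Z=C[:,:,2]
    m=comp((Z>.071)&(Z<.09),sd); v,u=np.nonzero(m); print(n,'bar top',m.sum(),rect(C[m]),rect(plane(s,np.c_[u,v],.078)))
    m=((H>100)&(H<130)&(S>80)|(V<75))&(abs(Z-.048)<.006)&(C[:,:,0]>.56)&(C[:,:,0]<.67)&(C[:,:,1]>.03)&(C[:,:,1]<.23); v,u=np.nonzero(m); print(n,'pad',m.sum(),rect(C[m]),rect(plane(s,np.c_[u,v],.048)))
E
python3 go.py 0.6125 0.1335 0.233 5.9
```

```text
scene bar top 1286 (array([612.4, 132.8]), array([ 42.4, 124.4]), 5.2) (array([613.5, 135.8]), array([ 44.2, 126. ]), 5.4)
scene pad 987 (array([615.9, 134.1]), array([ 67.5, 151.6]), 7.4) (array([615.6, 135.3]), array([ 67.1, 149.7]), 6.6)
side bar top 404 (array([609.3, 132.1]), array([ 43.9, 125.3]), 4.7) (array([606.4, 125. ]), array([ 44.4, 128.3]), 4.6)
side pad 212 (array([611. , 131.8]), array([ 62.3, 151. ]), 5.7) (array([608.4, 127.6]), array([ 60.3, 144.8]), 6.7)
jaw 5.9 turn [179.99  -0.41   0.23] shift before turn [ 0.1209 -0.0009  0.0003] shift after turn [ 0.1209  0.0003 -0.    ]
jaw 185.9 turn [-0.   -0.14 -0.26] shift before turn [ 0.1209 -0.0009  0.0003] shift after turn [ 0.1209 -0.0003  0.    ]
t 12.88 tcp [0.6122 0.1335 0.3539] toolY [-0.995 -0.103  0.005] q [ 30.1  18.2  -9.7   0.  -62.4 -24.2] F [-0.5  0.8 -0.4] open 0.0798
```

All three cameras show the bar about 2–3.5 mm too close to the buttons in x, with y and angle good. There is time to mend it: re-grip, lift a little, shift 2.7 mm in +x (tool -y) and set it down.

```bash
python3 -m inch '[0.03,0,0,0,-0.1,-0.2,0.08, 0.035,0,0,0,0,0,0.08, 0.03,0,0,0,0,0,0.08, 0.01,0,0,0,0,0,0.08, 0,0,0,0,0,0,0.08]'; python3 go.py 0.6125 0.1335 0.233 5.9
```

```text
clock: 13.5
tool_pos: [0.6122, 0.1333, 0.2444]
orientation: [126.5, 89.8, -137.6]
force: [0.6, -0.2, 0.6]
opening: 0.0799
jaw 5.9 turn [-179.98    0.3    -0.22] shift before turn [ 0.0114 -0.0003  0.0002] shift after turn [ 0.0114  0.0003 -0.0002]
jaw 185.9 turn [ 0.02 -0.14 -0.19] shift before turn [ 0.0114 -0.0003  0.0002] shift after turn [ 0.0114 -0.0003  0.0002]
t 13.5 tcp [0.6122 0.1333 0.2444] toolY [-0.995 -0.103  0.003] q [ 30.1  24.2 -16.7   0.1 -49.4 -24.2] F [ 0.6 -0.2  0.6] open 0.0799
```

```bash
python3 -m inch '[0.01,0,0,0,-0.1,-0.2,0.08, 0,0,0,0,0,0,0.03, 0,0,0,0,0,0,0.03, 0,0,0,0,0,0,0.03, 0,0,0,0,0,0,0.03, 0,0,0,0,0,0,0.03, -0.006,0,0,0,0,0,0.03, 0,0,0,0,0,0,0.03]'; python3 go.py 0.6152 0.1335 0.239 5.9
```

```text
clock: 14.5
tool_pos: [0.6127, 0.1335, 0.243]
orientation: [-77.6, 89.8, 18.4]
force: [-0.2, -0.1, -3.5]
opening: 0.0393
jaw 5.9 turn [-1.7998e+02 -3.3000e-01  7.0000e-02] shift before turn [ 0.004  -0.0024 -0.0003] shift after turn [0.004  0.0025 0.0003]
jaw 185.9 turn [0.02 0.05 0.21] shift before turn [ 0.004  -0.0024 -0.0003] shift after turn [ 0.004  -0.0025 -0.0003]
t 14.5 tcp [0.6127 0.1335 0.243 ] toolY [-0.995 -0.103 -0.004] q [ 30.1  24.2 -16.9   0.1 -48.7 -24.2] F [-0.2 -0.1 -3.5] open 0.0393
```

```bash
python3 -m inch '[0,-0.0028,0,0,0,0.2,0.03, 0.002,0,0,0,0,0,0.03, 0,0,0,0,0,0,0.03]'; python3 go.py 0.6152 0.1335 0.236 5.9
```

```text
clock: 14.88
tool_pos: [0.6155, 0.1337, 0.2403]
orientation: [55.6, 89.9, 151.5]
force: [-0.8, 0.7, -3.3]
opening: 0.04
jaw 5.9 turn [-1.7999e+02  9.0000e-02  6.0000e-02] shift before turn [ 0.0043  0.0003 -0.0002] shift after turn [ 0.0043 -0.0003  0.0002]
jaw 185.9 turn [ 0.01  0.04 -0.06] shift before turn [ 0.0043  0.0003 -0.0002] shift after turn [ 0.0043  0.0003 -0.0002]
t 14.88 tcp [0.6155 0.1337 0.2403] toolY [-0.995 -0.103  0.001] q [ 30.   24.7 -16.5  -0.1 -48.9 -24. ] F [-0.8  0.7 -3.3] open 0.04
```

```bash
python3 -m inch '[0.002,0,0,0,0,0,0.03, 0.001,0,0,0,0,0,0.03, 0.001,0,0,0,0,0,0.03]'; python3 go.py 0.6152 0.1335 0.236 5.9
```

```text
clock: 15.25
tool_pos: [0.6154, 0.1338, 0.2373]
orientation: [75.4, 89.9, 171.4]
force: [-6.3, 0.4, 10.8]
opening: 0.0394
jaw 5.9 turn [-1.7996e+02  1.0000e-01  2.0000e-02] shift before turn [ 0.0013  0.0002 -0.0003] shift after turn [ 0.0013 -0.0002  0.0003]
jaw 185.9 turn [ 0.04  0.02 -0.06] shift before turn [ 0.0013  0.0002 -0.0003] shift after turn [ 0.0013  0.0002 -0.0003]
t 15.25 tcp [0.6154 0.1338 0.2373] toolY [-0.995 -0.103  0.001] q [ 30.   24.9 -16.6  -0.1 -48.5 -24. ] F [-6.3  0.4 10.8] open 0.0394
```

Contact; release and rise.

```bash
python3 -m inch '[0,0,0,0,0,0,0.08, 0,0,0,0,0,0,0.08, 0,0,0,0,0,0,0.08, 0,0,0,0,0,0,0.08, -0.01,0,0,0,0,0,0.08, -0.03,0,0,0,0,0,0.08, -0.04,0,0,0,0,0,0.08,-0.04,0,0,0,0,0,0.08, 0,0,0,0,0,0,0.08]'; python3 - <<'E'
from m import *
def fit(q): return cv2.fitLine(q.astype(np.float32),cv2.DIST_HUBER,0,1e-4,1e-4).ravel()
s=snap('wrist','pics/w5.png'); hsv=cv2.cvtColor(s['color'],cv2.COLOR_RGB2HSV); H,S,V=[x.astype(int) for x in cv2.split(hsv)]; C=cloud(s);Z=C[:,:,2]
blue=(H>100)&(H<130)&(S>80); y=np.arange(150,240); ed={}
m=comp((Z>.068)&(Z<.095),(320,200)); v,u=np.nonzero(m); print(np.median(Z[m]),Z[m].std(),u.min(),u.max(),v.min())
L,Rr=u.min(),u.max()
for n,(a,b) in dict(padL=(L-25,L-3),padR=(Rr+1,Rr+22)).items():
    e=np.array([np.mean(np.nonzero(blue[k,a:b])[0])+a if blue[k,a:b].any() else np.nan for k in y]); g=~np.isnan(e); ed[n]=fit(plane(s,np.c_[e[g],y[g]],.048)[:,:2])
for n,f in(('barL',np.min),('barR',np.max)):
    e=np.array([f(u[v==k]) for k in y],float)+(-.5 if f is np.min else .5); ed[n]=fit(plane(s,np.c_[e,y],.078)[:,:2])
for n,d in ed.items(): print(n,'x at y=.11',round(d[2]+(.11-d[3])*d[0]/d[1],4),'ang',np.degrees(np.arctan(-d[0]/d[1])).round(2))
for n,sd in(('scene',(305,276)),('side',(337,131))):
    s=snap(n,f'pics/{n}5.png'); hsv=cv2.cvtColor(s['color'],cv2.COLOR_RGB2HSV); H,S,V=cv2.split(hsv); C=cloud(s);Z=C[:,:,2]
    m=comp((Z>.071)&(Z<.09),sd); v,u=np.nonzero(m); print(n,'bar top',m.sum(),rect(C[m]))
    m=((H>100)&(H<130)&(S>80)|(V<75))&(abs(Z-.048)<.006)&(C[:,:,0]>.56)&(C[:,:,0]<.67)&(C[:,:,1]>.03)&(C[:,:,1]<.23); print(n,'pad',m.sum(),rect(C[m]))
E
python3 go.py 0.487 0.1805 0.36 5.9
```

```text
clock: 16.38
tool_pos: [0.6162, 0.1338, 0.3645]
orientation: [-83.1, 89.8, 12.8]
force: [-0.9, 0.7, -0.4]
opening: 0.0801
0.07877842302590143 0.0008125151763937432 302 344 137
padL x at y=.11 0.6483 ang 5.65
padR x at y=.11 0.5844 ang 5.73
barL x at y=.11 0.6358 ang 5.91
barR x at y=.11 0.5957 ang 5.8
scene bar top 1292 (array([614.7, 133.6]), array([ 41.8, 121. ]), 5.9)
scene pad 914 (array([615.7, 135.1]), array([ 67.9, 150.5]), 7.4)
side bar top 401 (array([612.4, 130.4]), array([ 42.4, 122.1]), 6.2)
side pad 218 (array([603.8, 129.9]), array([ 61. , 150.4]), 13.7)
jaw 5.9 turn [-1.7995e+02  3.9000e-01 -1.2000e-01] shift before turn [0.0002 0.1225 0.06  ] shift after turn [-0.0002 -0.1226 -0.0599]
jaw 185.9 turn [ 0.05 -0.08 -0.25] shift before turn [0.0002 0.1225 0.06  ] shift after turn [-0.0002  0.1226  0.0599]
t 16.52 tcp [0.6151 0.1335 0.3598] toolY [-0.995 -0.104  0.004] q [ 30.   18.2  -8.9  -0.  -63.2 -24. ] F [-0.1  0.3 -1.1] open 0.0803
```

View pics/w5.png

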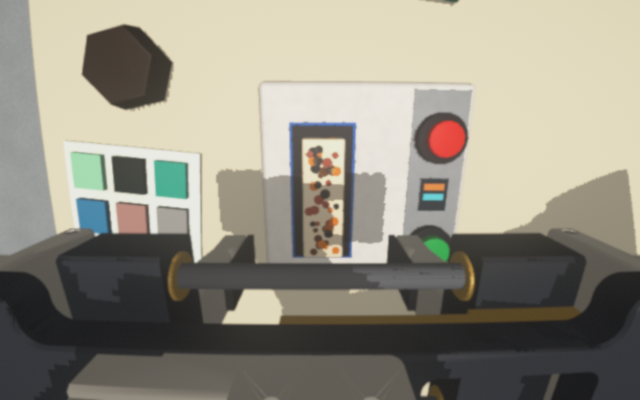

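The bar is now centred: x 0.6158 against pad 0.6164, angle 5.9° against 5.7°, flat. Next I go over the green button with the fingers closed.

```bash
python3 -m inch '[0,0.03,0.015,0,0,-0.2,0, 0,0.035,0.017,0,0,0,0, 0,0.035,0.017,0,0,0,0, 0,0.02,0.01,0,0,0,0, 0,0,0,0,0,0,0, 0,0,0,0,0,0,0]'; python3 go.py 0.4873 0.181 0.36 5.9
python3 -c "
from h import *
snap('wrist','pics/w6.png')"
```

```text
clock: 17.27
tool_pos: [0.4853, 0.1797, 0.3532]
orientation: [122.2, 89.2, -141.9]
force: [-0.2, 0.0, 0.3]
opening: 0.0257
jaw 5.9 turn [179.98  -1.03   0.65] shift before turn [-0.0068 -0.0021  0.001 ] shift after turn [-0.0068  0.0022 -0.0011]
jaw 185.9 turn [-0.02 -0.41 -0.66] shift before turn [-0.0068 -0.0021  0.001 ] shift after turn [-0.0068 -0.0022  0.0011]
t 17.27 tcp [0.4853 0.1797 0.3532] toolY [-0.995 -0.102  0.011] q [ 42.1   8.3 -22.9  -0.1 -59.5 -36.1] F [-0.2  0.   0.3] open 0.0257
```

View pics/w6.png

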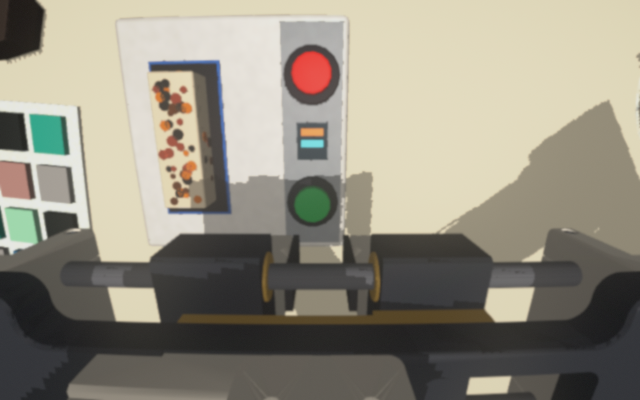

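The green button is fully visible at (312,204), red at (312,73), and the bar rests on the pad. The fingers are still closing. Measure the green cap here, then descend.

```bash
python3 -m inch '[-0.005,-0.002,0.001,0,-0.4,-0.6,0, 0,0,0,0,0,0,0, 0,0,0,0,0,0,0]'; python3 - <<'E'
from m import *
s=snap('wrist'); hsv=cv2.cvtColor(s['color'],cv2.COLOR_RGB2HSV); H,S,V=cv2.split(hsv)
for n,mm,sd in(('g',(H>40)&(H<85)&(S>100)&(V>40),(314,203)),('r',((H<8)|(H>172))&(S>120),(312,73))):
    m=comp(mm,sd); v,u=np.nonzero(m); p=plane(s,np.c_[u,v],.063); print(n,m.sum(),p.mean(0).round(4),rect(p))
E
python3 go.py 0.4873 0.181 0.25 5.9
```

```text
clock: 17.7
tool_pos: [0.4888, 0.1804, 0.3578]
orientation: [115.9, 89.9, -148.4]
force: [-0.1, 0.4, 1.3]
opening: 0.0004
g 893 [0.4884 0.1828 0.063 ] (array([488.6, 183. ]), array([33.8, 33.4]), 70.7)
r 1394 [0.5007 0.0621 0.063 ] (array([500.7,  62.2]), array([35.6, 36.2]), 52.0)
jaw 5.9 turn [ 1.7986e+02 -1.0000e-01  5.0000e-02] shift before turn [0.1078 0.0013 0.0008] shift after turn [ 0.1078 -0.0015 -0.0007]
jaw 185.9 turn [-0.14 -0.03 -0.06] shift before turn [0.1078 0.0013 0.0008] shift after turn [0.1078 0.0015 0.0007]
t 17.75 tcp [0.4888 0.1804 0.3578] toolY [-0.995 -0.1    0.001] q [ 41.9   8.2 -22.4  -0.  -59.4 -36.1] F [ 0.  -0.4 -0.3] open 0.0006
```

Fingers closed; green is at (0.488, 0.182). Descend to about 10 mm above.

```bash
python3 -m inch '[0.025,0.0007,0.001,0,0,0,0, 0.03,0,0,0,0,0,0, 0.025,0,0,0,0,0,0, 0.015,0,0,0,0,0,0, 0,0,0,0,0,0,0]'; python3 go.py 0.488 0.182 0.241 5.9
```

```text
clock: 18.38
tool_pos: [0.4886, 0.1812, 0.2608]
orientation: [-73.4, 90.0, 22.3]
force: [0.8, 0.2, 0.5]
opening: 0.0006
jaw 5.9 turn [ 1.7982e+02  4.0000e-02 -1.0000e-02] shift before turn [0.0198 0.0006 0.0008] shift after turn [ 0.0198 -0.0006 -0.0008]
jaw 185.9 turn [-0.18  0.01  0.03] shift before turn [0.0198 0.0006 0.0008] shift after turn [0.0198 0.0006 0.0008]
t 18.38 tcp [0.4886 0.1812 0.2608] toolY [-0.995 -0.1   -0.   ] q [ 41.9  14.4 -29.4   0.  -46.2 -36.2] F [0.8 0.2 0.5] open 0.0006
```

```bash
python3 -m inch '[0.01,0.0006,0.0008,0,0,0,0, 0.008,0,0,0,0,0,0, 0,0,0,0,0,0,0]'; python3 go.py 0.488 0.182 0.235 5.9
```

```text
clock: 18.75
tool_pos: [0.4885, 0.1824, 0.2433]
orientation: [-64.2, 89.8, 31.5]
force: [-0.4, -0.3, 3.5]
opening: 0.0005
jaw 5.9 turn [ 1.7984e+02  2.1000e-01 -1.0000e-01] shift before turn [ 0.0083  0.0005 -0.0004] shift after turn [ 0.0083 -0.0005  0.0003]
jaw 185.9 turn [-0.16  0.07  0.14] shift before turn [ 0.0083  0.0005 -0.0004] shift after turn [ 0.0083  0.0005 -0.0003]
t 18.75 tcp [0.4885 0.1824 0.2433] toolY [-0.995 -0.1   -0.002] q [ 42.1  15.8 -30.5   0.  -43.6 -36.4] F [-0.4 -0.3  3.5] open 0.0005
```

```bash
python3 -m inch '[0.004,0,0,0,0,0,0, 0.002,0,0,0,0,0,0, 0,0,0,0,0,0,0]'; python3 go.py 0.488 0.182 0.235 5.9
```

```text
clock: 19.12
tool_pos: [0.4884, 0.1824, 0.2397]
orientation: [-69.2, 89.8, 26.6]
force: [-3.2, -0.4, 4.9]
opening: 0.0006
jaw 5.9 turn [ 1.799e+02  3.300e-01 -1.300e-01] shift before turn [ 0.0047  0.0005 -0.0004] shift after turn [ 0.0047 -0.0004  0.0004]
jaw 185.9 turn [-0.1   0.08  0.21] shift before turn [ 0.0047  0.0005 -0.0004] shift after turn [ 0.0047  0.0004 -0.0004]
t 19.12 tcp [0.4884 0.1824 0.2397] toolY [-0.995 -0.101 -0.004] q [ 42.1  16.  -30.7   0.1 -43.  -36.4] F [-3.2 -0.4  4.9] open 0.0006
```

```bash
python3 -m inch '[0.002,0,0,0,0,0,0, 0.0015,0,0,0,0,0,0]'; python3 -m inch '[0.0015,0,0,0,0,0,0]';python3 go.py 0.488 0.182 0.235 5.9
```

```text
clock: 19.38
tool_pos: [0.4883, 0.1824, 0.2391]
orientation: [-73.0, 89.7, 22.8]
force: [-8.7, -1.2, 21.5]
opening: 0.0006
clock: 19.5
tool_pos: [0.4881, 0.1823, 0.2392]
orientation: [-73.7, 89.7, 22.2]
force: [-7.2, -0.6, 17.9]
opening: 0.0002
jaw 5.9 turn [ 1.7999e+02  5.1000e-01 -1.5000e-01] shift before turn [ 0.0042  0.0002 -0.0003] shift after turn [ 0.0042 -0.0002  0.0003]
jaw 185.9 turn [-0.01  0.09  0.32] shift before turn [ 0.0042  0.0002 -0.0003] shift after turn [ 0.0042  0.0002 -0.0003]
t 19.5 tcp [0.4881 0.1823 0.2392] toolY [-0.995 -0.103 -0.006] q [ 42.1  16.  -30.9   0.2 -42.8 -36.4] F [-7.2 -0.6 17.9] open 0.0002
```

Hard stop: force jumped to 18–21 N at z 0.239, 6 mm below first contact near 0.245. One firmer, straightened row, a look while it is down, then rise.

```bash
python3 -m inch '[0.002,0,0,0,0.1,0.3,0, 0.0015,0,0,0,0,0,0]'; python3 - <<'E'
from h import *
a=snap('scene')['color'][180:380,200:440];b=snap('side')['color'][70:270,220:460]
cv2.imwrite('pics/c7.png',cv2.resize(np.hstack([a,b]),(800,333),interpolation=cv2.INTER_CUBIC)[:,:,::-1])
E
python3 -m inch '[-0.008,0,0,0,0,0,0, -0.03,0,0,0,0,0,0, -0.04,0,0,0,0,0,0, -0.04,0,0,0,0,0,0, 0,0,0,0,0,0,0]'
python3 - <<'E'
from m import *
s=snap('wrist','pics/w8.png'); C=cloud(s)
a=snap('scene')['color'][180:380,200:440];b=snap('side')['color'][70:270,220:460]
cv2.imwrite('pics/c8.png',cv2.resize(np.hstack([a,b]),(800,333),interpolation=cv2.INTER_CUBIC)[:,:,::-1])
hsv=cv2.cvtColor(s['color'],cv2.COLOR_RGB2HSV); H,S,V=cv2.split(hsv)
for n,mm in(('g',(H>40)&(H<85)&(S>100)&(V>40)),('r',((H<8)|(H>172))&(S>120)&(V>80))):
    P=C[mm&(abs(C[:,:,2]-.06)<.02)&(C[:,:,0]<.54)&(C[:,:,0]>.45)]; print(n,len(P),np.median(P,0).round(4))
E
```

```text
clock: 19.75
tool_pos: [0.4885, 0.1825, 0.2392]
orientation: [-77.4, 89.8, 18.6]
force: [-7.6, -1.8, 17.1]
opening: 0.0001
clock: 20.48
tool_pos: [0.4883, 0.1825, 0.3615]
orientation: [-69.6, 89.7, 26.4]
force: [-0.7, 0.6, 0.2]
opening: 0.0004
g 861 [0.4886 0.1819 0.0677]
r 1356 [0.5007 0.0628 0.0676]
```

View pics/c7.png

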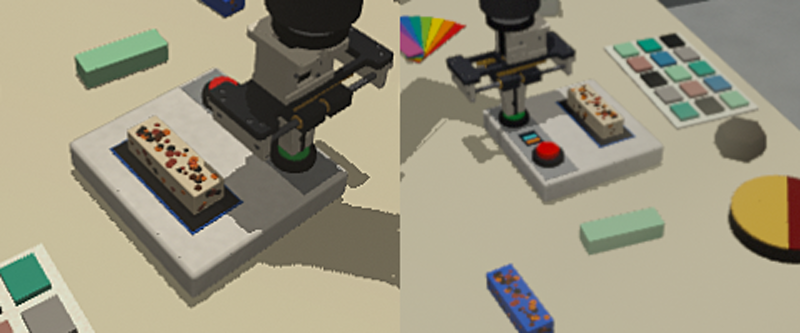

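View pics/c8.png

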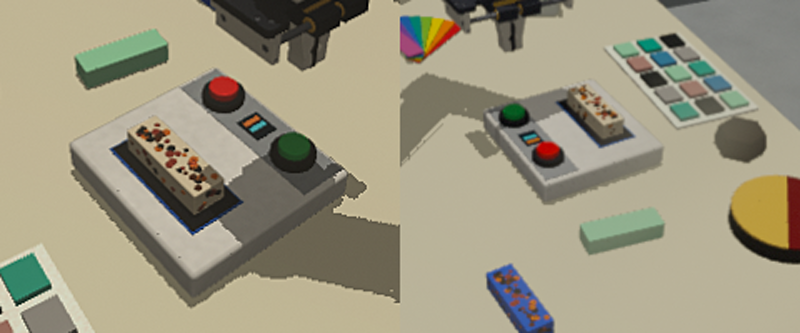

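View pics/w8.png

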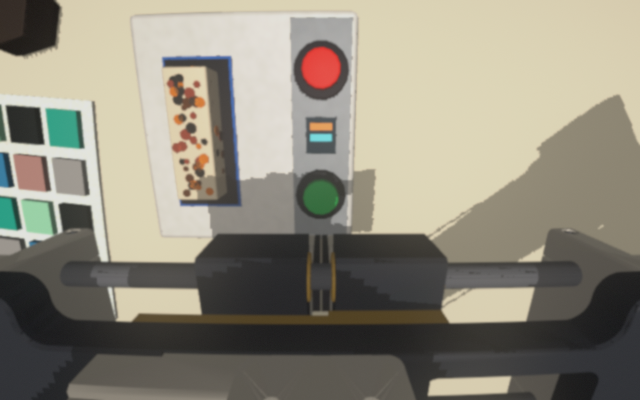

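With the button pressed, the tips sit on the green cap at left-crop (292,150). After rising, the cap is back level with red (0.0677 and 0.0676 by depth), the bar is still on the pad at (190,135) in the wrist view, and the robot touches nothing.

```bash
python3 -c "
from plant import ctrl
print(ctrl.get_obs()['clock'],ctrl.close_job())"
```

```text
the job is handed in; nothing more can be done
20.625 None
```

The terrazzo bar is lying flat and lengthways in the middle of the black pad, released. After that I pressed the green start button and let it spring back up. The job was handed in at 20.6 s of the 48 s allowed, and no verdict was reported.

- **Bar placement:** My first placing was about 3 mm off-centre across the pad. I gripped the bar again and shifted it. The wrist camera then put it within about 1 mm of the pad's centre line, with the angle within 0.3°. The scene camera agreed to within 1–2 mm. The side camera's last pad reading disagreed by about 9 mm and 8° because the pad was mostly hidden from it, so I set that reading aside.
- **Green button:** The force rose to 18–21 N against the 5 N spring. The tool stopped about 6 mm below my estimate of first contact, which is the full travel. Afterwards the green cap stood level with the red one, at 67.7 and 67.6 mm by depth. That depth camera reads about 4.5 mm high.
- **Red button:** It was never touched.
- **End state:** The last pictures show the bar still on the pad and the gripper clear of everything.

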